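# Square up the tube-rack plates

### The arm

A 6-joint arm with a two-finger parallel gripper is mounted at the origin on the work surface. World frame = base frame: x ahead of the robot, y to its left, z up, the work surface at z = 0. Lengths are in m, angles in degrees, forces in N, time in s.
With the tool pointing down it reaches from about 0.375 to 0.75 m from the base axis. Payload 9 kg.
Tool frame: the origin (TCP) lies where the fingers leave the gripper's body, on its centre line; the fingertips stand 73 mm ahead of it and the grasp point (between the pads) lies 54 mm ahead of it (robot.tip_reach is the distance from the TCP to the fingertips, in m); z points along the fingers, y is the direction in which the jaws open and shut (so a half turn about z gives the same grasp; the last joint's range is limited). The gripper opens to 85 mm and grips with 20 to 120 N. Pads are 22 mm wide; open, the fingers measure 114 mm over their backs; the gripper's body (76 mm by 85 mm) begins 54 mm behind the grasp point. The pads swing forward as they close: fully open they stand 13 mm farther back than shut.
Start: joints at [-87.588, 5.964, 5.575, 89.605, 0, 77.527], TCP at [0.154, -0.58, 0.304] pointing down, gripper open.
Joint ranges: [-171.21, 171.21], [-48.23, 106.86], [-62.78, 66.21], [-105.2, 120.99], [-86.42, 89.51], [-180, 180]. Speed limits (degrees/s): [127.2, 127.2, 147.25, 180, 180, 180].

### API

Orientations are given as [roll, pitch, yaw] about the fixed x, y, z axes, in that order (R = Rz(yaw) Ry(pitch) Rx(roll)).
In Python, from plant import robot gives the robot as it stands. Calls block until the motion is done:
- robot.move_pose(position, orientation): joint-space move of the TCP to a pose.
- robot.line_to(position, vel=0.15, rotation=None, guard=None): straight line of the TCP; rotation=None keeps the orientation; vel is the mean speed in m/s. With guard (N) it stops when the force on the tool has changed by that much, and returns True; else False.
- robot.goto_joints(angles): joint-space move.
- robot.set_gripper(opening): finger opening in m; the grip force is fixed at half the most; returns when the fingers have stopped.
- robot.pause(seconds).
- robot.ik(position, orientation): joint angles nearest the present ones, or None.
- robot.observe(): the state.
- robot.grab_frame(name): name is "scene" or "top" or "wrist"; returns the picture (400x640x3 uint8, blue, green, red); there is no depth.
- robot.get_calibration(name): a dict with "vertical_fov" (degrees; the focal length in pixels is half the picture's height over the tangent of half this angle, whatever the lens; pixels are square), "cx", "cy" (the principal point, pixels), "rvec" (rotation vector, rad) and "tvec" (3), from world to camera coordinates, as OpenCV has them. Camera axes: x right, y down, z forward; pixel columns grow to the right and rows downward; lengths in m; the calibration is good to about 2 mm. A picture is of the moment at which its call begins: read the wrist's pose just before it. get_calibration takes no time and is no camera call; for the wrist camera it gives the pose at the moment of the call.
A pose or a line that the arm cannot do raises robot.IKError and nothing moves.
- robot.job_done(): hands the job in, once; it reports no verdict.
The state is a dict: "time": time; "q": joint angles; "qvel": joint speeds; "joint_torque": joint torques, N m; "tool_pos": TCP position; "tcp_rot": TCP orientation; "ft_force": force on the tool from outside, world axes, zero at the start; "torque": the same for the moment, N m; "gripper_width": finger opening in m.
Only numpy, scipy, OpenCV 4.12 (cv2) and the standard library are available. Lean on these libraries where they do the work, as an engineer would, in place of code of your own. Each camera call takes 0.05 s, during which the arm holds its last target. There are 200 camera calls.

### The job

Square up the slipped stack of four white tube-rack plates in the aluminium stand: tap their near and left edges in until all four lie flush against both of its stops. Then set the dark steel weight gently on the middle of the squared stack and let go of it, leaving the plates flush. Do not knock the other things about.

Things in the scene. Friction and masses are not known exactly. Their poses are not given: they have to be found in the camera images.
- stand: Aluminium squaring stand, fixed. Origin on the table straight below the centre of a squared-up stack; x away from the robot, y left; turned up to 0.2 rad. A plinth 20 mm high (x -45 to 75, y -95 to 65 mm) carries the plates; their squared-up near edge (x -60 mm) and left edge (y 80 mm) stand out past it. Two 60 mm high stops form the far right corner; near and left sides are open.
- far_stop (a point): Middle of the top of the far stop's inner face, which is 12 mm thick, at x = 60 mm of the stand, y -92 to 80 mm, and faces -x. The plates' far edges must touch it.
- right_stop (a point): Middle of the top of the right stop's inner face, 12 mm thick, at y = -80 mm of the stand, x -50 to 72 mm, facing +y. The plates' right edges must touch it.
- handle_bar (a point): Middle of the stand's carrying handle: a level steel bar 14 mm thick along the stand's y, above the near edge (x -60 mm, 140 mm above the table). Posts at y 135 and -113 mm; 6 mm high feet, the left one x -73 to -39, y 60 to 150 mm. It stops the body of an upright tool at the near edge; a tool leaning back about 30 degrees towards the robot gets its fingers under it.
- plate1: Lowest of four equal stacked white plates with dark round tube holes on top, 120 (x) x 160 (y) x 8 mm, about 0.11 kg, loose, smooth. Origin: centre of its underside, 20 mm above the table. At the start 10 to 27 mm out towards the stand's -x and as much to its +y, turned up to 0.09 rad; squared up, its origin is straight above the stand's origin, axes parallel.
- plate2: Second from below of four equal stacked white plates with dark round tube holes on top, 120 (x) x 160 (y) x 8 mm, about 0.11 kg, loose, smooth. Origin: centre of its underside, 28 mm above the table. At the start 10 to 27 mm out towards the stand's -x and as much to its +y, turned up to 0.09 rad; squared up, its origin is straight above the stand's origin, axes parallel.
- plate3: Third from below of four equal stacked white plates with dark round tube holes on top, 120 (x) x 160 (y) x 8 mm, about 0.11 kg, loose, smooth. Origin: centre of its underside, 36 mm above the table. At the start 10 to 27 mm out towards the stand's -x and as much to its +y, turned up to 0.09 rad; squared up, its origin is straight above the stand's origin, axes parallel.
- plate4: Top of four equal stacked white plates with dark round tube holes on top, 120 (x) x 160 (y) x 8 mm, about 0.11 kg, loose, smooth. Origin: centre of its underside, 44 mm above the table. At the start 10 to 27 mm out towards the stand's -x and as much to its +y, turned up to 0.09 rad; squared up, its origin is straight above the stand's origin, axes parallel.
- weight: Dark steel weight, about 0.7 kg: disc 70 mm across, 18 mm thick, with an upright round stem 24 mm across and 47 mm long on it (65 mm high in all). Stands on the table right of the stand, in a row with the sand timer and the jar in any order, about 110 mm apart. Origin: centre of its underside, z along the stem. Grip the stem, e.g. 45 mm above the origin.
- timer: Bystander: sand timer, two flat green caps 56 mm across joined by a waisted glass, 120 mm tall, standing; origin at the centre of its underside.
- jar: Bystander: capped specimen jar, 60 mm across, 85 mm tall; origin at the centre of its underside.
- sanitizer: Bystander: pump bottle, 70 mm across, 190 mm tall; origin at the centre of its underside.
- bowl: Bystander: steel bowl, 120 mm across the rim, 45 mm tall; origin at the centre of its underside.
- screwdriver: Bystander: screwdriver lying on the table to the left of the stand.
- labels: Bystander: roll of labels lying flat, 80 mm across, 28 mm high; origin at the centre of its underside.
Mind the look-alikes: they are no part of the job. Leave any brown or yellow look-alike of the plate3 alone.

How it is judged:
By the outcome, as a careful person would: the job done as asked, in the order asked, and still so for the second after the job is handed in, with the robot touching nothing.
It also fails if it takes over 72 s, if anything falls off the work surface, if the arm or the gripper's body presses on something with over 40 N, if the wrist force passes 120 N, or if a joint passes its speed limit or range.

## Working session

There is one attempt and no reset: what is moved stays moved. The work goes in short steps, each a Python script; the robot and the scene stay as the last script left them, time stands still between calls to the robot, and variables do not carry over. Pictures are saved under pics/ and viewed, about 8 in all and at most 12, crops included, and the job is handed in when it is done.

```bash
ls; mkdir -p pics; python3 - <<'E'
from plant import robot
import cv2
for n in("scene","top"):
    f=robot.grab_frame(n); cv2.imwrite(f"pics/{n}0.png",f); print(n,robot.get_calibration(n))
print(robot.observe()['time'])
E
```

```text
pics
scene {'vertical_fov': 56.025014741953015, 'cx': 318.13234395392726, 'cy': 199.94734893065134, 'rvec': array([ 1.90726124,  1.47910754, -0.61584163]), 'tvec': array([-0.17723952, -0.19008029,  1.55915619])}
top {'vertical_fov': 43.20695526264123, 'cx': 311.7782590774888, 'cy': 194.7802514310678, 'rvec': array([ 2.13290312, -2.15990836,  0.13711032]), 'tvec': array([0.07404447, 0.45205062, 1.44043782])}
0.1
```

View pics/top0.png

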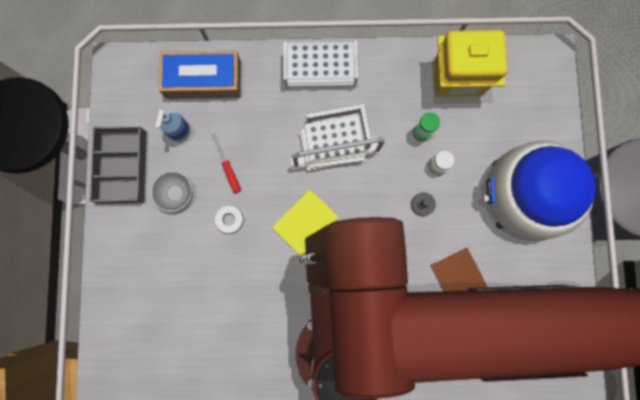

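View pics/scene0.png

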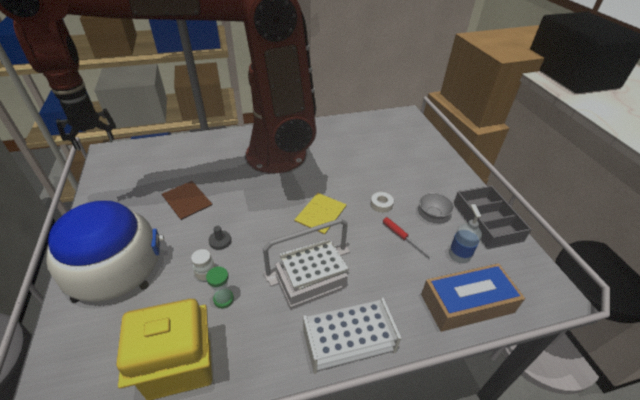

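The top view shows the stand with its handle at about (335,138), the weight at (423,204), the jar at (443,162), the timer at (427,126) and a loose white rack at (320,63). The white rack is a look-alike with no stand. The yellow plate (308,218) and brown plate (458,270) are also look-alikes. The target stack is the one under the handle bar.

```bash
cat > h.py <<'E'
import numpy as np, cv2
from plant import robot
from scipy.spatial.transform import Rotation as Ro
def K(c):
    f=200/np.tan(np.radians(c['vertical_fov'])/2)
    return np.array([[f,0,c['cx']],[0,f,c['cy']],[0,0,1]])
def pix(c,u,v,z):
    R=cv2.Rodrigues(np.array(c['rvec']))[0]; t=np.array(c['tvec'])
    o=-R.T@t; d=R.T@np.linalg.inv(K(c))@[u,v,1]
    return o+d*(z-o[2])/d[2]
def proj(c,P):
    return cv2.projectPoints(np.array(P,float).reshape(-1,3),np.array(c['rvec']),np.array(c['tvec']),K(c),None)[0].reshape(-1,2)
def st():
    o=robot.observe(); print('t',o['time'],'p',np.round(o['tool_pos'],4),'rot',np.round(o['tcp_rot'],2),'F',np.round(o['ft_force'],1),'w',round(o['gripper_width'],4)); return o
E
python3 - <<'E'
from h import *
c=robot.get_calibration('top')
for n,u,v,z in [('plates',337,140,.05),('handleL',295,161,.14),('handleR',380,145,.14),('weight',424,204,.01),('weighttop',425,203,.065),('jar',443,160,.085),('timer',430,120,.12),('farR corner',369,135,.06),('far stop L',303,117,.06),('far R',364,107,.06)]:
    print(n,np.round(pix(c,u,v,z),3))
print(robot.observe()['tcp_rot'])
w=robot.get_calibration('wrist');R=cv2.Rodrigues(w['rvec'])[0];print(w,-R.T@w['tvec'],R)
f=robot.grab_frame('top')[95:215,270:470]; cv2.imwrite('pics/top1.png',cv2.resize(f,None,fx=4,fy=4,interpolation=cv2.INTER_CUBIC))
E
```

```text
plates [ 0.611 -0.007  0.05 ]
handleL [0.531 0.112 0.14 ]
handleR [ 0.573 -0.12   0.14 ]
weight [ 0.424 -0.261  0.01 ]
weighttop [ 0.421 -0.252  0.065]
jar [ 0.54  -0.304  0.085]
timer [ 0.647 -0.264  0.12 ]
farR corner [ 0.622 -0.1    0.06 ]
far stop L [0.678 0.091 0.06 ]
far R [ 0.706 -0.088  0.06 ]
[-1.79936250e+02 -1.39891123e-02  1.48854459e+01]
{'vertical_fov': 67.08783492108017, 'cx': 322.3039698676625, 'cy': 196.36225563767442, 'rvec': array([-2.28144296,  1.75417139,  0.28315612]), 'tvec': array([-0.59813721, -0.04025544,  0.38169174])} [ 0.23182343 -0.55813606  0.37392412] [[ 0.2565939  -0.96651697 -0.00212673]
 [-0.91809802 -0.24442605  0.31201273]
 [-0.30208542 -0.07810801 -0.95007554]]
```

View pics/top1.png

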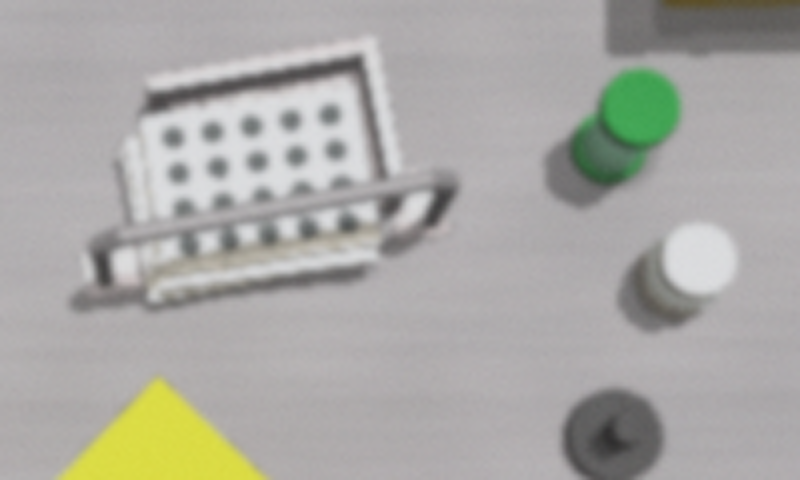

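```bash
python3 - <<'E'
from h import *
print(robot.tip_reach)
robot.line_to([0.36,-0.22,0.40],vel=0.35); st()
robot.move_pose([0.55,0.0,0.40],[180,0,-170]); st()
c=robot.get_calibration('wrist'); f=robot.grab_frame('wrist'); cv2.imwrite('pics/w0.png',f)
import pickle; pickle.dump(c,open('w0.pkl','wb'))
E
```

```text
0.0726
t 1.5167 p [ 0.3596 -0.2206  0.3995] rot [-1.7998e+02  3.0000e-02  1.4840e+01] F [-0.3 -0.1 -0.8] w 0.0854
t 3.6 p [ 5.5e-01 -5.0e-04  4.0e-01] rot [-1.8000e+02 -1.0000e-02 -1.7008e+02] F [ 0.4  0.  -0.2] w 0.0853
```

View pics/w0.png

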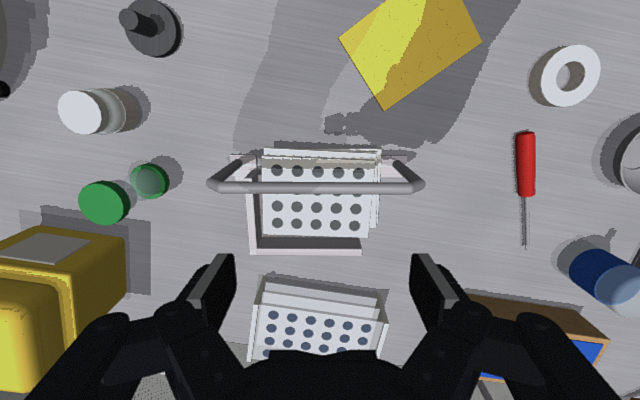

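Wrist view: the handle bar runs (215,187)–(420,187), the inner corner of the stops is near (257,237), and the near plate edges are at row ~150. The stand is nearly aligned with the image. Next I'll take an enlarged crop for the corners.

```bash
python3 - <<'E'
from h import *
import pickle
c=pickle.load(open('w0.pkl','rb')); R=cv2.Rodrigues(c['rvec'])[0]; print(-R.T@c['tvec'],R[2])
f=cv2.imread('pics/w0.png')[138:262,200:432]; cv2.imwrite('pics/w0c.png',cv2.resize(f,None,fx=3.4,fy=3.4,interpolation=cv2.INTER_CUBIC))
# handle ends
a=pix(c,215,187.5,.14);b=pix(c,420,187.5,.14);print(a,b,(a+b)/2)
E
```

```text
[ 0.47133223 -0.01326249  0.47067507] [ 0.30677176  0.05438989 -0.95022778]
[ 0.58862568 -0.11691087  0.14      ] [0.54842544 0.1138355  0.14      ] [ 0.56852556 -0.00153769  0.14      ]
```

View pics/w0c.png

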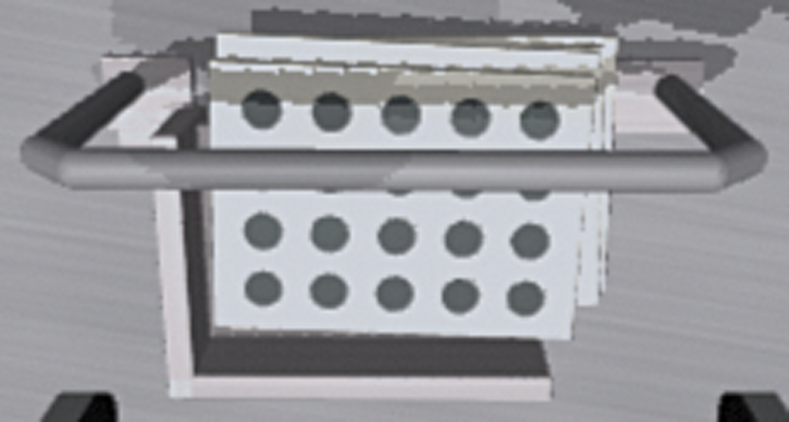

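```bash
python3 - <<'E'
from h import *
import pickle
c=pickle.load(open('w0.pkl','rb'))
q=lambda u,v,z: pix(c,200+u/3.4,138+v/3.4,z)
A=q(193,377,.06);B=q(551,377,.06);print(A,B,np.linalg.norm(A-B))
d=B-A; yaw=np.arctan2(-d[0],d[1]); print('yaw',yaw)
X=np.array([np.cos(yaw),np.sin(yaw)]);Y=np.array([-X[1],X[0]])
O=(A[:2]+B[:2])/2-.06*X; print('O',O)
h=np.array([.56852556,-.00153769]); print('from bar',h+.06*X-.011*Y)
S=lambda p:(np.round([(p[:2]-O)@X*1e3,(p[:2]-O)@Y*1e3],1))
for n,u,v,z in [('rs near inner',180,140,.06),('p4 far r',215,327,.052),('p4 far l',572,338,.052),('p4 near r',211,63,.052),('p1 near R',218,36,.028),('p near L',617,40,.036)]: print(n,S(q(u,v,z)))
E
```

```text
[ 0.70371062 -0.07340587  0.06      ] [0.67628766 0.08419685 0.06      ] 0.15997073571782172
yaw 0.17227577451589368
O [ 0.63088731 -0.00489001]
from bar [ 0.62952307 -0.00208937]
rs near inner [-49.4 -78. ]
p4 far r [ 39.3 -70.4]
p4 far l [44.7 89.8]
p4 near r [-80.  -64.8]
p1 near R [-87.3 -65.9]
p near L [-86.9 104.9]
```

```bash
cat >> h.py <<'E'
O=np.array([.6309,-.0049]); YAW=0.1723; RS=Ro.from_euler('z',YAW)
def W(x,y,z): # stand mm -> world m
    return np.r_[O,0]+RS.apply([x/1e3,y/1e3,z/1e3])
def toolrot(lean=0,extra=180):
    return RS*Ro.from_euler('y',-lean,degrees=True)*Ro.from_euler('z',extra,degrees=True)*Ro.from_euler('x',180,degrees=True)
def rpy(r): return list(r.as_euler('xyz',degrees=True))
LEAN=32
def lean_tcp(px,py,pz,reach=60,half=11):
    s,c=np.sin(np.radians(LEAN)),np.cos(np.radians(LEAN))
    return W(px-half*c-reach*s,py,pz-half*s+reach*c)
E
python3 - <<'E'
from h import *
r=rpy(toolrot(LEAN)); print(r)
for p in [(-190,8,140),(-105,8,24),(-57,8,24),(-57,8,49)]:
    q=robot.ik(lean_tcp(*p),r); print(lean_tcp(*p),None if q is None else np.round(q,1))
robot.move_pose(lean_tcp(-190,8,140),r); st()
robot.line_to(lean_tcp(-105,8,24),vel=.15); st()
hit=robot.line_to(lean_tcp(-57,8,24),vel=.05,guard=8); print(hit); o=st()
print((np.array(o['tool_pos'])-lean_tcp(-60,8,24))@RS.apply([1,0,0])*1e3)
cv2.imwrite('pics/w1.png',robot.grab_frame('wrist'))
E
```

```text
[np.float64(179.99999999999997), np.float64(31.999999999999993), np.float64(-170.12793718989596)]
[ 0.40182696 -0.03664432  0.18505377] None
[ 0.48556837 -0.02207118  0.06905377] None
[ 0.53285764 -0.01384164  0.06905377] [-23.1 -34.6 -59.   37.9  16.7 -28.8]
[ 0.53285764 -0.01384164  0.09405377] [-23.1 -36.8 -57.7  41.4  16.7 -28.8]Traceback (most recent call last):
  File "<stdin>", line 5, in <module>
plant.IKError: the arm cannot take that pose within its joint ranges
```

```bash
python3 - <<'E'
import h
from h import *
for extra in(180,0):
  for L in (24,27,30,33):
    h.LEAN=L
    r=rpy(toolrot(L,extra)); row=[]
    for z in (24,34,48,80,120):
        ok=[px for px in range(-150,-56,3) if robot.ik(h.lean_tcp(px,8,z),r) is not None]
        row.append((z,min(ok) if ok else None))
    print(extra,L,row)
h.LEAN=30
for extra in(180,0):
  for px in (-100,-60): print(extra,px,robot.ik(h.lean_tcp(px,8,34),rpy(toolrot(30,extra))))
for y in (-40,-20,30,50):
    h.LEAN=28; print(y,[px for px in range(-150,-56,3) if robot.ik(h.lean_tcp(px,y,24),rpy(toolrot(28)))is not None][:1])
E
```

```text
180 24 [(24, -138), (34, -144), (48, -141), (80, -138), (120, -135)]
180 27 [(24, -117), (34, -120), (48, -123), (80, -120), (120, -117)]
180 30 [(24, -93), (34, -96), (48, -102), (80, -102), (120, -96)]
180 33 [(24, -69), (34, -75), (48, -78), (80, -84), (120, -78)]
0 24 [(24, -138), (34, -144), (48, -141), (80, -138), (120, -135)]
0 27 [(24, -117), (34, -120), (48, -123), (80, -120), (120, -117)]
0 30 [(24, -93), (34, -96), (48, -102), (80, -102), (120, -96)]
0 33 [(24, -69), (34, -75), (48, -78), (80, -84), (120, -78)]
180 -100 None
180 -60 [-22.64126347 -33.67672483 -56.52951355  41.18760789  15.58977189
 -28.89879638]
0 -100 None
0 -60 [-22.64126347 -33.67672483 -56.52951355  41.18760789  15.58977189
 151.10120362]
-40 [-132]
-20 [-120]
30 [-99]
50 [-96]
```

```bash
sed -i 's/^LEAN=32/LEAN=28/' h.py; cat >> h.py <<'E'
def sx(o,ref): return round(float((np.array(o['tool_pos'])-ref)@RS.apply([1,0,0])*1e3),1)
def tap(z,y=0,x0=-100,g=8):
    robot.line_to(lean_tcp(x0,y,z),vel=.12)
    hit=robot.line_to(lean_tcp(-55,y,z),vel=.06,guard=g); o=robot.observe()
    print('z',z,hit,'contact x',-60+sx(o,lean_tcp(-60,y,z)),'F',np.round(RS.inv().apply(o['ft_force']),1),'t',o['time'])
E
python3 - <<'E'
from h import *
r=rpy(toolrot(LEAN))
robot.line_to([.46,-.03,.36],vel=.2)
robot.move_pose(lean_tcp(-106,0,100),r); st()
tap(24)
cv2.imwrite('pics/w1.png',robot.grab_frame('wrist'))
E
```

```text
t 5.2417 p [ 0.49   -0.0298  0.1497] rot [-179.94   28.05 -170.09] F [2.3 0.4 0.3] w 0.0855
z 24 True contact x -59.7 F [-0.7 -1.2 -0. ] t 6.6833
```

View pics/w1.png

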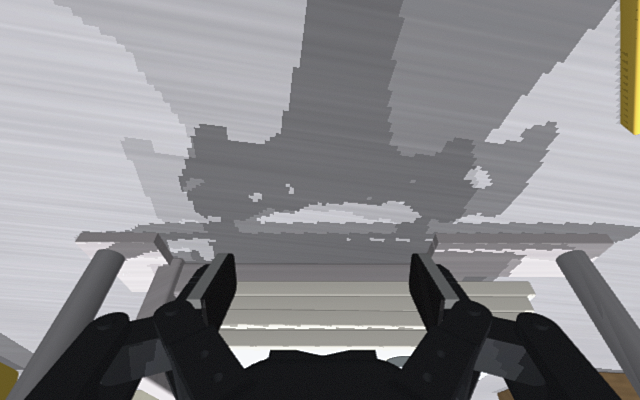

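Bottom plate reached the stop (tip contact at x −59.7 mm, against −60 nominal). The view shows the four stacked edges between the fingers. Now for the upper three.

```bash
python3 - <<'E'
from h import *
for z in (32,40,47): tap(z,x0=-95)
robot.line_to(lean_tcp(-108,0,60),vel=.15)
c=robot.get_calibration('top'); f=robot.grab_frame('wrist'); cv2.imwrite('pics/w2.png',f); 
E
```

```text
z 32 True contact x -59.4 F [-2.4 -0.5  0.5] t 7.775
z 40 True contact x -59.4 F [-1.9 -0.8  0.1] t 8.8167
z 47 True contact x -59.3 F [-1.3 -1.2  0.1] t 9.8583
```

```bash
cat >> h.py <<'E'
def left_push(z=14,x=18,g=10,reach=71,half=11):
    r=toolrot(0,90)
    robot.line_to(W(x,135,z+reach),vel=.15)
    hit=robot.line_to(W(x,75+half,z+reach),vel=.06,guard=g); o=robot.observe()
    print(hit,'face y',round(float((np.array(o['tool_pos'])-W(x,half,0))@RS.apply([0,1,0])*1e3),1),'F',np.round(RS.inv().apply(o['ft_force']),1),'t',o['time'])
E
python3 - <<'E'
from h import *
r=rpy(toolrot(0,90))
for p in [W(18,160,300),W(18,135,85),W(18,86,85)]: print(np.round(robot.ik(p,r),0))
robot.line_to(lean_tcp(-108,0,110),vel=.2)
robot.move_pose([.46,-.03,.36],rpy(toolrot(0)))
robot.move_pose(W(18,150,260),r)
robot.set_gripper(.03); st()
left_push()
cv2.imwrite('pics/w3.png',robot.grab_frame('wrist'))
robot.line_to(W(18,115,85),vel=.15)
left_push()
robot.line_to(W(18,140,85),vel=.15)
robot.line_to(W(18,150,260),vel=.3)
robot.move_pose([.46,-.03,.36],rpy(toolrot(0)))
robot.move_pose([.55,0,.4],rpy(toolrot(0)));st()
import pickle
pickle.dump(robot.get_calibration('wrist'),open('w4.pkl','wb'))
f=robot.grab_frame('wrist');cv2.imwrite('pics/w4.png',f)
cv2.imwrite('pics/w4c.png',cv2.resize(f[138:262,200:432],None,fx=3.4,fy=3.4,interpolation=cv2.INTER_CUBIC))
E
```

```text
[ 2. 13. 13. 90.  0. 83.]
[ 0. 17. -5. 68.  0. 80.]
[-4. 17. -5. 68.  0. 76.]
t 13.975 p [0.6229 0.146  0.26  ] rot [180.     0.    99.87] F [-0.9 -0.6  1. ] w 0.0299
True face y 79.2 F [0.5 3.  1. ] t 16.0167
True face y 79.2 F [1.3 3.2 0.6] t 17.3667
t 20.7667 p [5.505e-01 4.000e-04 3.992e-01] rot [ 1.7997e+02 -8.0000e-02 -1.7008e+02] F [ 0.3 -0.7 -0.2] w 0.0304
```

View pics/w4c.png

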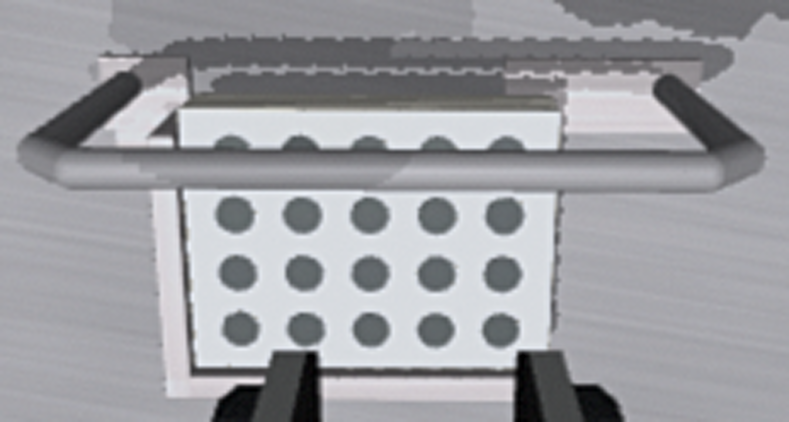

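Top plate looks flush at both stops, with all four edges in line. I'll do one more near round, since the left push slid the plates along the far stop, then fetch the weight.

```bash
python3 - <<'E'
from h import *
import pickle
robot.line_to([.46,-.03,.36],vel=.25)
robot.set_gripper(.085)
robot.move_pose(lean_tcp(-106,0,100),rpy(toolrot(LEAN)))
tap(24,x0=-80)
for z in (32,40,47): tap(z,x0=-72)
robot.line_to(lean_tcp(-106,0,70),vel=.15)
robot.line_to(lean_tcp(-106,0,110),vel=.2)
robot.move_pose([.46,-.03,.36],rpy(toolrot(0)))
# view of weight
robot.move_pose([.42,-.2,.33],rpy(toolrot(0)));st()
pickle.dump(robot.get_calibration('wrist'),open('w5.pkl','wb'))
cv2.imwrite('pics/w5.png',robot.grab_frame('wrist'))
E
```

```text
z 24 True contact x -59.8 F [-0.9  0.4 -0.4] t 24.0833
z 32 True contact x -59.6 F [-2.3  0.4 -0.5] t 24.6417
z 40 True contact x -59.5 F [-0.8 -0.1  0.9] t 25.2
z 47 True contact x -59.4 F [-0.2  0.2  0.6] t 25.75
t 28.2417 p [ 0.4196 -0.1996  0.3294] rot [ 179.95   -0.   -170.19] F [-0.2 -0.4  0.3] w 0.0851
```

View pics/w5.png

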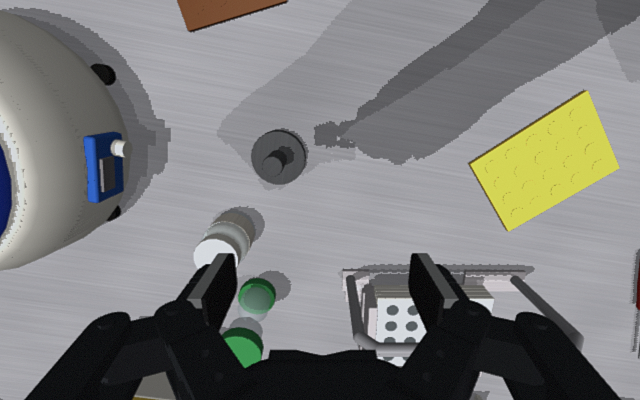

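```bash
python3 - <<'E'
from h import *
import pickle
c=pickle.load(open('w5.pkl','rb'))
a=pix(c,278,157,.016);b=pix(c,274.5,160,.065);print(a,b)
p=(a+b)[:2]/2
robot.line_to([*p,.20],vel=.25)
robot.line_to([*p,.099],vel=.12); st()
robot.set_gripper(.015); st()
robot.line_to([*p,.15],vel=.1); st()
robot.line_to([*p,.30],vel=.25); st()
T=W(2,0,300)
robot.line_to([.46,-.12,.30],vel=.3)
robot.line_to(T,vel=.25)
cv2.imwrite('pics/w6.png',robot.grab_frame('wrist')); robot.line_to(W(2,0,175),vel=.15); st()
E
```

```text
[ 0.42227995 -0.25532219  0.016     ] [ 0.41596301 -0.25328245  0.065     ]
t 30.0 p [ 0.4196 -0.2547  0.0999] rot [-1.7993e+02  5.0000e-02 -1.7012e+02] F [-0.6 -0.2  0.2] w 0.0849
t 30.5917 p [ 0.4195 -0.255   0.0997] rot [-1.7991e+02  4.0000e-02 -1.7014e+02] F [ 0.6 -2.5  5.3] w 0.0228
t 31.25 p [ 0.4188 -0.2539  0.1492] rot [ 1.7993e+02 -4.0000e-02 -1.7012e+02] F [-0.9  0.3 -8.8] w 0.0226
t 32.0 p [ 0.4188 -0.254   0.2981] rot [ 1.7988e+02 -8.0000e-02 -1.7013e+02] F [-0.1 -0.4 -9.5] w 0.023
t 34.6333 p [ 0.6335 -0.0048  0.1764] rot [-1.7996e+02  1.1000e-01 -1.7013e+02] F [ 0.2 -0.9 -7.1] w 0.0226
```

View pics/w6.png

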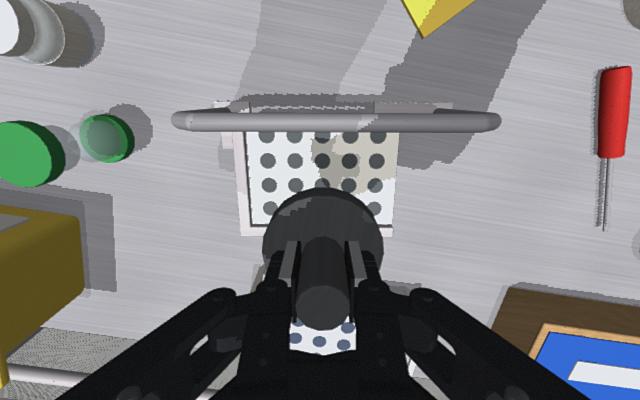

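The weight is held upright by its stem and the stack is still flush. Lowering it now.

```bash
python3 - <<'E'
from h import *
import pickle
robot.line_to(W(2,0,158),vel=.06); robot.pause(.3); st()
print(robot.line_to(W(2,0,146),vel=.015,guard=3)); st()
robot.pause(.2); robot.set_gripper(.045); robot.pause(.2); st()
robot.line_to(W(2,0,300),vel=.15)
robot.line_to(W(-85,0,400),vel=.25); st()
pickle.dump(robot.get_calibration('wrist'),open('w7.pkl','wb'))
f=robot.grab_frame('wrist');cv2.imwrite('pics/w7.png',f)
cv2.imwrite('pics/w7c.png',cv2.resize(f[138:262,200:432],None,fx=3.4,fy=3.4,interpolation=cv2.INTER_CUBIC))
E
```

```text
t 35.3667 p [ 0.633  -0.0046  0.1583] rot [-1.7999e+02  2.0000e-02 -1.7013e+02] F [ 0.4  0.7 -7.6] w 0.0226
True
t 35.875 p [ 0.6329 -0.0045  0.1517] rot [ 1.8000e+02  1.0000e-02 -1.7013e+02] F [-0.4  0.5  5.8] w 0.0229
t 36.6167 p [ 0.6315 -0.0043  0.1494] rot [ 179.91   -0.22 -170.13] F [0.2 0.3 0.8] w 0.0449
t 38.45 p [ 0.5476 -0.0195  0.3985] rot [ 179.88   -0.26 -170.14] F [ 0.6 -0.1  0.4] w 0.0448
```

View pics/w7c.png

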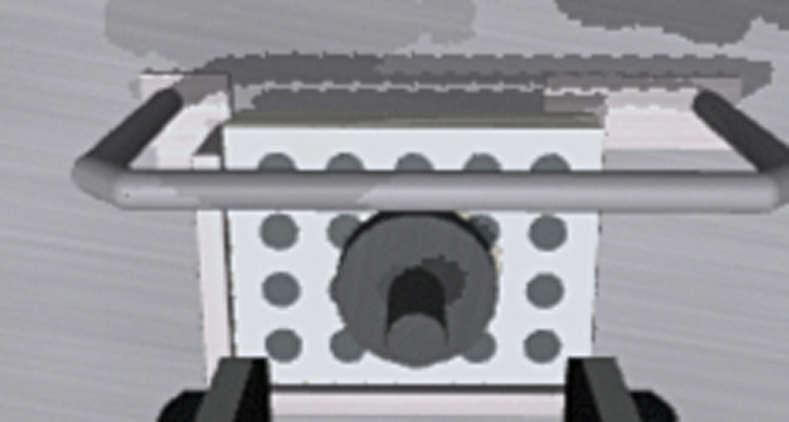

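```bash
python3 - <<'E'
from h import *
import pickle
c=pickle.load(open('w7.pkl','rb'))
pr=lambda *P:np.round((proj(c,[W(*p) for p in P])-[200,138])*3.4,0).tolist()
print('stop top corner',pr((60,-80,60),(60,80,60),(-50,-80,60)))
print('p4 corners flush',pr((60,-80,52),(60,80,52),(-60,-80,52),(-60,80,52)))
q=lambda u,v,z:np.round((RS.inv().apply(pix(c,200+u/3.4,138+v/3.4,z)-np.r_[O,0]))*1e3,1)
print('disc',q(417,288,.070),'farR',q(235,385,.052),'farL',q(590,385,.052),'nearR',q(226,127,.052),'nearL',q(604,128,.052))
f=cv2.imread('pics/w7.png'); g=cv2.cvtColor(f,cv2.COLOR_BGR2GRAY)
print(g[246:260,290].tolist(), g[246:260,345].tolist()); print(g[200,252:280].tolist(),g[230,252:280].tolist())
E
```

```text
stop top corner [[233.0, 394.0], [591.0, 393.0], [218.0, 156.0]]
p4 corners flush [[236.0, 385.0], [588.0, 384.0], [220.0, 128.0], [602.0, 128.0]]
disc [ 4.8  2.3 70. ] farR [ 59.9 -80.3  52. ] farL [60.3 81.1 52. ] nearR [-60.5 -77.4  52. ] nearL [-59.9  80.8  52. ]
[220, 218, 222, 221, 189, 78, 72, 133, 212, 217, 210, 204, 205, 196] [220, 221, 220, 226, 216, 87, 64, 113, 207, 218, 209, 207, 207, 201]
[171, 171, 170, 170, 163, 163, 221, 219, 221, 220, 224, 225, 216, 149, 127, 225, 229, 225, 225, 225, 226, 225, 225, 225, 228, 229, 228, 216] [167, 167, 168, 169, 169, 168, 159, 158, 218, 214, 215, 215, 217, 218, 200, 97, 126, 228, 225, 221, 220, 220, 221, 220, 220, 220, 221, 221]
```

```bash
python3 - <<'E'
from h import *
robot.job_done(); st()
E
```

```text
the job is handed in; nothing more can be done
the job is handed in; nothing more can be done
```

The stack is squared, the weight is standing on it and released, and the job was handed in at about 38.5 s.

**What I did:** I tapped each plate's near edge in under the handle with the tool leaning back 28°, working from the bottom plate up. I then pushed all four left edges in together, did a second near round, and set the weight down.

**Last checks:**
- **Near edges:** in the second round all four taps stopped hard at −59.4 to −59.8 mm in the stand frame, where −60 is flush.
- **Left edges:** the push, done twice, stopped at 79.2 mm both times, where 80 is flush.
- **Final picture:** the top plate's far edge is at 60 mm and its edges are in line with the plates below. The weight stands upright about 5 mm from the middle, with the gripper clear and reading almost no force.

**One disagreement:** I read the top plate's near right corner at −77.4 mm instead of −80. The stop's own edge had read about −78 there at the start, so I put it down to reading error. The lower three plates were not measured again after the weight went on; I only saw that their edges still lined up. I did not take a final picture of the surrounding items; the last wrist views showed the jar, timer and screwdriver still standing or lying in place.

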